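# Fit the measuring cell past the sprung dust flap into the cell bay

## Robot

A 7-joint arm with a two-finger parallel gripper is mounted at the origin on a cart in front of the work surface, level with it; the furniture and walls round the work are solid. World frame = base frame: x ahead of the robot, y to its left, z up, the work surface at z = 0. Lengths are in m, angles in rad, forces in N, time in s.
With the tool pointing down it reaches from about 0.4 to 0.85 m from the base axis. Payload 10.4 kg.
Tool frame: the origin (TCP) lies midway between the tips of the shut fingers; the grasp point (between the pads) lies 19 mm behind it (manip.grasp_offset is the distance from the TCP to the grasp point, in m); z points along the fingers, y is the line along which they close (so a half turn about z gives the same grasp; the last joint's range is limited). The gripper opens to 85 mm and grips with 20 to 120 N. Pads are 22 mm wide; open, the fingers measure 114 mm over their backs; the gripper's body (76 mm by 85 mm) begins 54 mm behind the grasp point. The pads swing forward as they close: fully open they stand 13 mm farther back than shut.
Start: joints at [1.125, 0.332, -0.065, 1.46, 0.022, 1.35, -0.088], TCP at [0.256, -0.57, 0.231] pointing down, gripper open.
Joint ranges: [-2.6, 2.6], [-0.5, 2.12], [-1.47, 1.34], [0.16, 2.42], [-1.27, 4.41], [0.06, 2.06], [-2.6, 2.6]. Speed limits (rad/s): [2.22, 2.22, 2.79, 2.79, 3.14, 3.14, 3.14].

## Interface

Orientations are given as a unit quaternion [x, y, z, w].
In Python, from workcell import manip, viewer, status gives the robot as it stands (manip), with the cameras (viewer) and the readings (status).
- The arm moves only by the shell command python3 jog.py 'ROWS' [FORCE]. ROWS is a JSON list of rows, 1 to 20 of them, each written [[rx, ry, rz], [dx, dy, dz], opening]: a rotation vector rx, ry, rz in rad, then dx, dy, dz in m, then the opening from 0.0 (shut) to 1.0 (fully open); each row is the pose to reach, as a shift and turn from the pose commanded when the command began, along the tool's axes at that moment; what a row does not reach only later rows make up. A row lasts 1/8 s, in which the tool goes at most 0.0625 m and 0.188 rad, less where a joint would pass 70% of its speed; a pose out of reach is approached as far as the arm can. The fingers move at their own pace and stop on an object; FORCE is the grip in N (left out, the last holds). Time passes only in rows, so rows that do not move let the fingers close. It prints the time, the measured TCP pose, the force, the opening and the grip force at its end. Input that does not fit is refused with a message, and nothing moves.
- status.get_obs(): the state, without advancing time (a new reading comes with each control period).
- viewer.camera(name): name is "scene" or "top" or "wrist"; returns the picture (400x640x3 uint8, blue, green, red); there is no depth.
- viewer.calibration(name): a dict with "fx", "fy", "cx", "cy" (pixels), "world_from_camera" (4x4, takes a point from camera to world coordinates); the wrist camera has in their place "tool_from_camera" (4x4, takes a point from camera to tool coordinates, whose origin is the TCP and whose axes are the flange's). Camera axes: x right, y up, looking along -z (the intrinsics and any distortion apply to the point x, -y, -z); pixel columns grow to the right and rows downward; lengths in m; the calibration is good to about 2 mm. A picture is of the moment at which its call begins: read the wrist's pose just before it. calibration takes no time and is no camera call.
- manip.hand_in(): hands the job in; it is judged then, once.
The state is a dict: "clock": time; "joint_pos": joint angles; "joint_velocities": joint speeds; "tau": joint torques, N m; "position": TCP position; "ee_rot": TCP orientation; "ft_force": force on the tool from outside, world axes, zero at the start; "torque": the same for the moment, N m; "grip_width": opening from 0.0 (shut) to 1.0 (fully open); "grasp_force": force on a finger pad.
Only numpy, scipy, OpenCV 4.12 (cv2) and the standard library are available. Lean on these libraries where they do the work, as an engineer would, in place of code of your own. Each camera call takes 0.05 s, during which the arm holds its last target. There are 200 camera calls.

## Task

Take the blue-handled measuring cell out of its drying stand and fit it into the cell bay module: push the sprung dust flap open with the foot of the cell, keep it held open while you feel for the socket hidden below, and press the cell fully home past its ball catch, then let go. Be gentle, the cell has glass windows: if it lands on the rim of the socket, feel sideways for the slot instead of forcing it. Leave the orange-handled spare cell and the other things on the bench where they are.

Things in the scene. Friction and masses are not known exactly. Their poses are not given: they have to be found in the camera images.
- cell: Measuring cell with the BLUE grip, standing upright in the stand: aluminium plate 14 mm thick (its x), 60 mm wide (its y), 106 mm high with the grip, round glass window, 0.15 to 0.23 kg. Origin: centre of the underside of its foot, z up. It fits the module either way round. The glass bears at most 40 N between the cell and the module, flap and socket included.
- cell_grip (a point): Middle of the cell's blue grip, 92 mm above the foot: grip 16 mm thick (cell x), 40 mm wide (cell y), from 70 to 106 mm above the foot; take it from above across the 16 mm, firmly. Just below it is a shoulder 18 x 64 mm (66 to 70 mm above the foot).
- cell_notch (a point): Height of the two 3 mm deep notches (14 to 22 mm above the foot) in the cell's narrow edges, into which the socket's ball catch springs when the cell is home; point on the cell's mid axis, 18 mm above the foot.
- spare_cell: An identical cell with an ORANGE grip, standing in the other place of the drying stand. Leave it alone.
- stand: White drying stand, fixed, 72 x 184 x 34 mm, origin at the centre of its underside. Its two places lie at y = -42 and +42 mm of its frame, blue cell in either one; a cell stands there with its foot 6 mm above the stand's origin, its x along the stand's x, held loosely (2 mm play) up to 34 mm. Draw it straight up.
- dock: Cell bay module, fixed: white casing 180 (x) by 172 mm (y), flat grey deck 100 mm above its underside. Origin: centre of the underside, z up, front with the screen to -x. The cell goes in upright from above, its x along the module's x, centred on the module's x = 0.
- port (a point): Centre line of the port, in the plane of the deck; axes as the module. The port reaches from x = -9.5 to +18 mm and y = -43 to +43 mm and is shut by the steel flap; its front edge runs down as a guide face. Under the flap, unseen, lies the socket: a slot 17 (x) by 62 mm (y) with a flat rim 34 mm below the deck. It catches a cell only within about 1.5 mm along y; along x it has a lead-in.
- seat (a point): Level of the socket's floor on the module's centre line, 64 mm below the deck: a cell that is home has its foot here in x and z. But the socket is in a shuttle parked on its brake ANYWHERE within 10 mm either way along the module's y, which can only be felt: a cell that is off lands with one end of its foot on the rim (its -y end if the slot lies further to +y, and the other way).
- catch (a joint): Sprung steel ball in the socket's +y wall, m: 0 when out, grows up to 0.005 as the cell's edge pushes it back. It meets the foot about 22 mm above the socket's floor (58 mm above the module's underside), takes roughly 4 to 11 N down to pass and then rubs on the edge; it springs out again into the notch when the cell is home, and holds it.
- flap (a joint): Angle of the sprung dust flap, rad: 0 shut (flush with the deck), grows to 1.5 as it swings down and inwards. Hinge along y at the module's x = +16 mm, 2.5 mm below the deck; flap 25 mm long. It springs shut. The foot of the cell opens it with about 2 to 5 N down; then it leans on the cell's +x side with about 2 N (at about 1.2 rad).
- beaker: Empty glass beaker, 56 mm wide, 69 mm high, a bystander. Origin at the centre of its underside.
- jar: Sample jar with a blue lid, 52 mm wide, 62 mm high, a bystander. Origin at the centre of its underside.
- petri: Flat clear dish, 66 mm wide, 13 mm high, a bystander. Origin at the centre of its underside.
- wash_bottle: Teal squeeze bottle with a white spout, 97 x 68 x 235 mm, a bystander. Origin at the centre of its underside.

How it is judged:
On the way, in this order (a step that is already met when the one before it is completed fails the run):
1. the cell is lifted clear of the drying stand (z of cell in the frame of stand above 0.045 m), for 0.1 s.
2. the cell holds the dust flap open with its foot below the deck, over the socket (value of joint flap above 0.9 rad and contact force between cell and dock above 0.3 N and z of cell in the frame of dock between 0.05 and 0.08 m), for 0.1 s.
3. the cell is pressed home in the socket (z of cell in the frame of dock below 0.0385 m and angle between the z axis of cell and the z axis of dock, either way round below 0.08 rad), for 0.1 s.
At the end, for the whole second after the job is handed in: The blue-handled cell stands upright (within 0.08 rad) in the socket of the cell bay module, its foot within 2.5 mm of the socket floor, within 5 mm of the module's x = 0 and 14 mm of its y = 0 (wherever the socket is parked), released and at rest; the spare cell is where it was (within 15 mm) (all of step 3 and x of cell in the frame of dock between -0.005 and 0.005 m and y of cell in the frame of dock between -0.014 and 0.014 m and linear speed of cell below 0.02 m/s and distance of spare_cell from where it was at the start of the episode below 0.015 m); the robot touches nothing.
It fails at once if more than 40 N between the cell and the cell bay module (glass windows at risk) (contact force between cell and dock above 40 N).
It fails at once if the spare cell is moved more than 15 mm (distance of spare_cell from where it was at the start of the episode above 0.015 m).
It fails at once if a bystander (beaker, jar, dish, squeeze bottle) is moved more than 20 mm (distance of any of beaker, jar, petri, wash_bottle from where it was at the start of the episode above 0.02 m).
It also fails if it takes over 58 s, if anything falls off the work surface, if the arm or the gripper's body presses on something with over 40 N, if the wrist force passes 120 N, or if a joint passes its speed limit or range.

## Working session

There is one attempt and no reset: what is moved stays moved. The work goes in short steps, Python scripts to look and compute and a shell command to move; the robot and the scene stay as the last step left them, time stands still between calls to the robot, and variables do not carry over. Pictures are saved under pics/ and viewed, at most 10 in all, crops included, and the job is handed in when it is done.

```bash
ls; mkdir -p pics; python3 - <<'E'
from workcell import manip, viewer, status
import cv2,numpy as np
o=status.get_obs();print(o['clock'],o['position'],o['ee_rot'],o['ft_force'],o['grip_width'],manip.grasp_offset)
for n in('top','scene'):
    im=viewer.camera(n);cv2.imwrite(f'pics/{n}0.png',im)
    print(n,viewer.calibration(n))
print(viewer.calibration('wrist'))
E
```

```text
jog.py
pics
workcell.py
0.0 [ 0.25626794 -0.5696125   0.23052144] [ 9.77736972e-01  2.09833041e-01 -1.86593243e-04 -6.88782379e-04] [-0.08908512  0.15672071 -0.28331582] 0.9997579916566631 0.0187
top {'fx': 422.83358627838317, 'fy': 422.83358627838317, 'cx': 316.5264444442267, 'cy': 198.48775804090403, 'world_from_camera': array([[ 0.01308411,  0.9889639 , -0.14757784,  0.29136828],
       [-0.99991265,  0.01266483, -0.00378045,  0.03499491],
       [-0.00186968,  0.14761442,  0.98904322,  1.4797896 ],
       [ 0.        ,  0.        ,  0.        ,  1.        ]])}
scene {'fx': 422.895173428813, 'fy': 422.895173428813, 'cx': 315.7208518101142, 'cy': 200.86381082088462, 'world_from_camera': array([[-0.866121  ,  0.21474951, -0.45135026, -0.14231396],
       [-0.49939519, -0.33394816,  0.79942672,  1.17409051],
       [ 0.02094891,  0.91780242,  0.39648438,  0.65718279],
       [ 0.        ,  0.        ,  0.        ,  1.        ]])}
{'fx': 322.91460077249627, 'fy': 322.91460077249627, 'cx': 316.4215386997856, 'cy': 194.1416954326643, 'tool_from_camera': array([[ 4.30864412e-04,  9.44847659e-01,  3.27509871e-01,
         8.59269556e-02],
       [ 9.99999870e-01, -4.96464512e-04,  1.16695644e-04,
        -3.45240745e-04],
       [ 2.72856634e-04,  3.27509779e-01, -9.44847750e-01,
        -1.43158040e-01],
       [ 0.00000000e+00,  0.00000000e+00,  0.00000000e+00,
         1.00000000e+00]])}
```

View pics/top0.png

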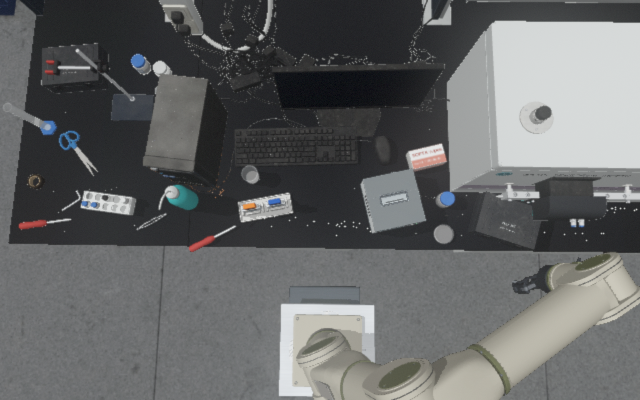

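View pics/scene0.png

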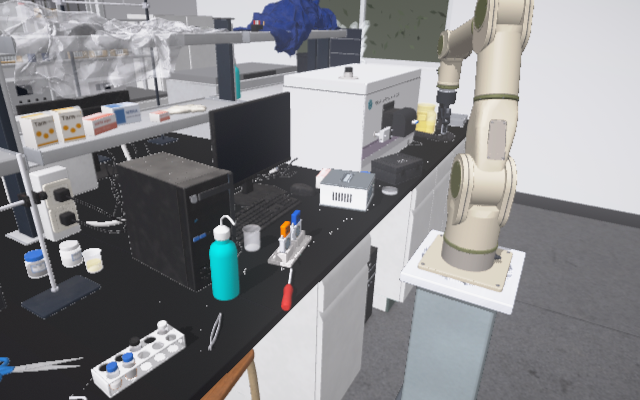

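The top view shows the stand near (265,207) with the blue grip at about (276,202) and the orange one at about (250,207). The module is at (393,200) with its port at about (395,199), the beaker at (251,174), the jar at (446,199), the dish at (443,234) and the bottle at (183,197). The scene view shows the blue grip at about (296,215).

```bash
cat > h.py <<'E'
import cv2,numpy as np
from workcell import manip, viewer, status
from scipy.spatial.transform import Rotation as R
def pose():
    o=status.get_obs();T=np.eye(4);T[:3,:3]=R.from_quat(o['ee_rot']).as_matrix();T[:3,3]=o['position'];return T,o
def cam(n):
    c=viewer.calibration(n)
    W=pose()[0]@c['tool_from_camera'] if n=='wrist' else c['world_from_camera']
    return c,W
def ray(cw,u,v):
    c,W=cw;d=W[:3,:3]@np.array([(u-c['cx'])/c['fx'],-(v-c['cy'])/c['fy'],-1]);return W[:3,3],d/np.linalg.norm(d)
def onz(cw,u,v,z):
    p,d=ray(cw,u,v);return p+d*(z-p[2])/d[2]
def proj(cw,P):
    c,W=cw;q=W[:3,:3].T@(np.array(P)-W[:3,3]);return c['cx']-c['fx']*q[0]/q[2],c['cy']+c['fy']*q[1]/q[2]
def tri(rs):
    A=sum(np.eye(3)-np.outer(d,d) for p,d in rs);b=sum((np.eye(3)-np.outer(d,d))@p for p,d in rs);return np.linalg.solve(A,b)
def blobs(im,lo,hi,roi=None,amin=15):
    h=cv2.cvtColor(im,cv2.COLOR_BGR2HSV);m=cv2.inRange(h,lo,hi)
    if roi: k=np.zeros_like(m);k[roi[1]:roi[3],roi[0]:roi[2]]=255;m&=k
    cs,_=cv2.findContours(m,cv2.RETR_EXTERNAL,cv2.CHAIN_APPROX_NONE)
    return [(cv2.contourArea(c),*cv2.minAreaRect(c)) for c in cs if cv2.contourArea(c)>=amin]
BL=((100,120,60),(125,255,255));OR=((5,130,100),(22,255,255))
E
python3 - <<'E'
from h import *
t=cv2.imread('pics/top0.png');s=cv2.imread('pics/scene0.png');ct=cam('top');cs=cam('scene')
for nm,C in(('B',BL),('O',OR)):
    a=blobs(t,*C,roi=(235,185,300,225));b=blobs(s,*C,roi=(270,200,310,250))
    print(nm,a,b)
    if a and b:
        A=max(a)[1];B=max(b)[1];print(tri([ray(ct,*A),ray(cs,*B)]),onz(ct,*A,.112))
for n,u,v,z in(('dock',395,199,.1),('c1',361,181,.1),('c2',411,171,.1),('c3',425,222,.1),('c4',374,233,.1),('p1',381,197,.1),('p2',408,193,.1),('st1',238,203,.034),('st2',292,194,.034),('beaker',251,174,.05),('jar',446,199,.062),('bottle',175,190,.2)):print(n,onz(ct,u,v,z).round(3))
g=np.hstack([cv2.resize(t[160:245,225:305],None,fx=5,fy=5,interpolation=2),cv2.resize(t[165:250,355:435],None,fx=5,fy=5,interpolation=2)]);cv2.imwrite('pics/z1.png',g)
E
```

```text
B [(34.0, (274.02703857421875, 201.1621551513672), (4.274373531341553, 10.52153491973877), 80.53767395019531)] [(85.5, (295.0, 217.0), (14.0, 8.0), 90.0)]
[0.48854435 0.18149917 0.09403562] [0.48484484 0.1789924  0.112     ]
O [(38.5, (248.95945739746094, 205.75674438476562), (4.438772678375244, 11.836727142333984), 80.53767395019531)] [(110.0, (284.4692687988281, 228.7461700439453), (9.550674438476562, 16.496618270874023), 7.125016689300537)]
[0.47214914 0.26402018 0.09376436] [0.46865519 0.26038066 0.112     ]
dock [ 0.499 -0.219  0.1  ]
c1 [ 0.558 -0.107  0.1  ]
c2 [ 0.594 -0.273  0.1  ]
c3 [ 0.424 -0.315  0.1  ]
c4 [ 0.386 -0.148  0.1  ]
p1 [ 0.505 -0.172  0.1  ]
p2 [ 0.519 -0.262  0.1  ]
st1 [0.488 0.311 0.034]
st2 [0.522 0.126 0.034]
beaker [0.587 0.268 0.05 ]
jar [ 0.507 -0.398  0.062]
bottle [0.503 0.475 0.2  ]
```

View pics/z1.png

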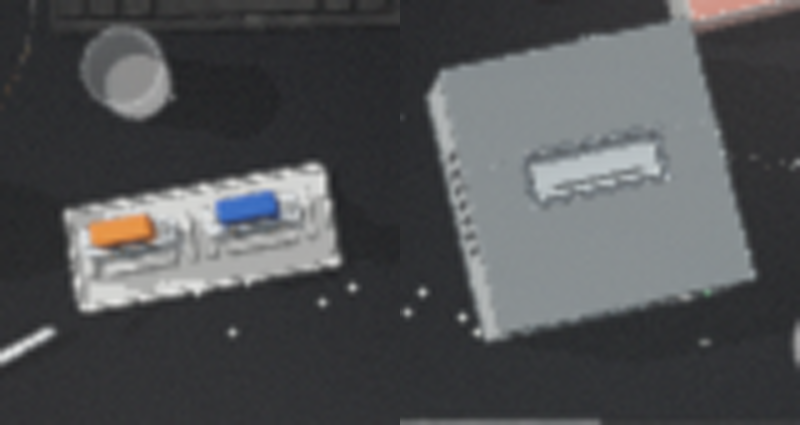

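```bash
cat >> h.py <<'E'
def delta(P,yaw):
    "rotvec and shift in tool axes to bring the TCP to P, tool down with tool y at yaw (rad)"
    T,o=pose();y=np.array([np.cos(yaw),np.sin(yaw),0]);z=np.array([0,0,-1.]);G=np.c_[np.cross(y,z),y,z]
    rv=R.from_matrix(T[:3,:3].T@G).as_rotvec();d=T[:3,:3].T@(np.array(P)-T[:3,3])
    print('rv',rv.round(4),'d',d.round(4),'t',round(o['clock'],2))
E
python3 -c "
from h import *
delta([.49,-.19,.25],np.radians(12))"
```

```text
rv [-1.1000e-03 -8.0000e-04 -1.3575e+00] d [ 0.3689 -0.2504 -0.0191] t 0.1
```

```bash
python3 jog.py '[[[0, 0, -0.17], [0.04, -0.03, -0.05], 1], [[0, 0, -0.34], [0.08, -0.06, -0.05], 1], [[0, 0, -0.51], [0.13, -0.09, -0.05], 1], [[0, 0, -0.68], [0.17, -0.12, -0.05], 1], [[0, 0, -0.85], [0.22, -0.15, -0.05], 1], [[0, 0, -1.02], [0.27, -0.18, -0.05], 1], [[0, 0, -1.19], [0.32, -0.22, -0.03], 1], [[0, 0, -1.357], [0.369, -0.25, -0.019], 1], [[0, 0, -1.357], [0.369, -0.25, -0.019], 1], [[0, 0, -1.357], [0.369, -0.25, -0.019], 1], [[0, 0, -1.357], [0.369, -0.25, -0.019], 1]]'; python3 - <<'E'
from h import *
import pickle
cw=cam('wrist');im=viewer.camera('wrist');cv2.imwrite('pics/w1.png',im);pickle.dump(cw,open('w1.pkl','wb'))
print(pose()[1]['position'],pose()[1]['joint_pos'].round(2))
E
```

```text
clock: 1.48
position: [0.4898, -0.192, 0.2504]
ee_rot: [0.631, 0.776, -0.0, 0.0]
ft_force: [-0.5, 0.3, -0.5]
grip_width: 1.0
grasp_force: 0.0
[ 0.48993001 -0.19193994  0.25045919] [ 0.74  0.14 -0.5   1.67  0.07  1.35  0.44]
```

View pics/w1.png

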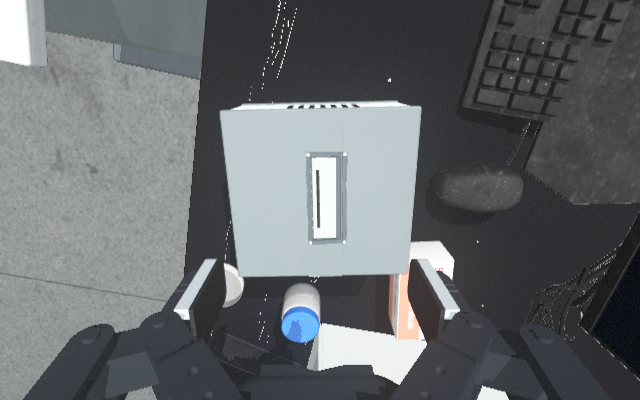

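The wrist view looks along the module. The deck spans x from 221 to 420 px and y from 105 to 275 px. The white flap covers (311–341, 157–240), offset to the right (world +x), so the module's front faces the robot.

```bash
python3 - <<'E'
from h import *
import pickle
cw=pickle.load(open('w1.pkl','rb'));im=cv2.imread('pics/w1.png');g=cv2.cvtColor(im,cv2.COLOR_BGR2GRAY)
print(im[200,250],im[200,330],im[200,318],im[150,330],im[200,343],g[197,300:352],g[148:165,326],g[233:248,326])
m=cv2.inRange(g,225,255);k=np.zeros_like(m);k[150:247,303:350]=255;m&=k
m=cv2.morphologyEx(m,cv2.MORPH_CLOSE,np.ones((7,7)))
c=max(cv2.findContours(m,0,1)[0],key=cv2.contourArea);r=cv2.minAreaRect(c);print('flap',r)
P=np.array([onz(cw,*b,.1) for b in cv2.boxPoints(r)]);print(P.round(4),P.mean(0))
h=cv2.cvtColor(im,cv2.COLOR_BGR2HSV)
d=cv2.inRange(g,120,215);d[:, :205]=0;d[:,430:]=0;d[:95]=0;d[277:]=0
d=cv2.morphologyEx(d,cv2.MORPH_OPEN,np.ones((5,5)))
c=max(cv2.findContours(d,0,1)[0],key=cv2.contourArea)
q=cv2.approxPolyDP(cv2.convexHull(c),6,True)[:,0];print(q.tolist())
Q=np.array([onz(cw,*b,.1) for b in q]);print(Q.round(4),Q.mean(0))
for a,b in zip(Q,np.roll(Q,-1,0)):v=b-a;print(np.linalg.norm(v).round(4),np.degrees(np.arctan2(v[1],v[0])).round(2))
E
```

```text
[209 205 193] [253 252 249] [91 91 86] [205 204 190] [176 168 156] [202 203 203 200 201 202 199 165 156 151 151 152 170 248 251 250 226  86
  89 154 252 253 253 252 252 252 253 252 251 251 251 251 251 251 251 251
 165 147 151 148 129 162 141 165 159 157 165 202 201 203 199 200] [202 202 202 184 151 153 155 161 149 206 252 252 252 252 252 252 252] [253 253 253 252 244 149 127 146 150 157 162 180 196 198 197]
flap ((323.5, 197.5), (79.0, 23.0), 90.0)
[[ 0.4832 -0.1742  0.1   ]
 [ 0.5041 -0.1698  0.1   ]
 [ 0.5222 -0.249   0.1   ]
 [ 0.4995 -0.2537  0.1   ]] [ 0.50226611 -0.21167018  0.1       ]
[[420, 106], [406, 274], [238, 275], [221, 110]]
[[ 0.5668 -0.1091  0.1   ]
 [ 0.6051 -0.2759  0.1   ]
 [ 0.4321 -0.3132  0.1   ]
 [ 0.396  -0.1483  0.1   ]] [ 0.50001553 -0.21162909  0.1       ]
0.1712 -77.06
0.177 -167.82
0.1688 102.35
0.1753 12.95
```

```bash
python3 -c "
from h import *
delta([.49,.19,.25],np.radians(11.2))"
```

```text
rv [0.     0.0005 0.0108] d [3.738e-01 7.830e-02 3.000e-04] t 1.52
```

```bash
cat > look.py <<'E'
import sys;from h import *
import pickle
n=sys.argv[1];cw=cam('wrist');im=viewer.camera('wrist');cv2.imwrite(f'pics/{n}.png',im);pickle.dump(cw,open(n+'.pkl','wb'))
print('B',blobs(im,*BL,amin=200));print('O',blobs(im,*OR,amin=200));o=pose()[1];print(o['clock'],o['position'],o['joint_pos'].round(2))
E
python3 jog.py '[[[0, 0, 0], [0.06, 0.012, 0], 1], [[0, 0, 0], [0.12, 0.025, 0], 1], [[0, 0, 0], [0.18, 0.037, 0], 1], [[0, 0, 0], [0.24, 0.05, 0], 1], [[0, 0, 0.01], [0.30, 0.063, 0], 1], [[0, 0, 0.011], [0.32, 0.067, 0], 1], [[0, 0, 0.011], [0.32, 0.067, 0], 1], [[0, 0, 0.011], [0.32, 0.067, 0], 1]]'; python3 look.py w2
python3 jog.py '[[[0, 0, 0], [0.054, 0.011, 0], 1], [[0, 0, 0], [0.09, 0.015, 0.03], 1], [[0, 0, 0], [0.09, 0.015, 0.03], 1], [[0, 0, 0], [0.09, 0.015, 0.03], 1], [[0, 0, 0], [0.09, 0.015, 0.03], 1]]'; python3 look.py w3
```

```text
clock: 2.52
position: [0.4899, 0.1345, 0.2503]
ee_rot: [0.635, 0.773, -0.0, 0.0]
ft_force: [0.3, -0.5, 0.8]
grip_width: 1.002
grasp_force: 0.0
B [(779.5, (323.4999694824219, 126.5), (46.99999237060547, 16.999996185302734), 90.0)]
O [(926.0, (324.0, 24.5), (49.0, 20.0), 90.0)]
2.575 [0.48994142 0.13444341 0.25024928] [ 0.37  0.13 -0.78  1.7   0.09  1.35 -0.23]
clock: 3.2
position: [0.4875, 0.226, 0.2209]
ee_rot: [0.635, 0.773, 0.0, 0.001]
ft_force: [-0.2, 0.1, 0.8]
grip_width: 1.004
grasp_force: 0.0
B [(890.5, (306.0, 230.5), (53.0, 18.0), 90.0)]
O [(966.0, (304.0, 138.0), (52.0, 20.0), 90.0)]
3.25 [0.48736757 0.22620563 0.22088693] [ 0.21  0.24 -0.84  1.67  0.18  1.31 -0.46]
```

View pics/w3.png

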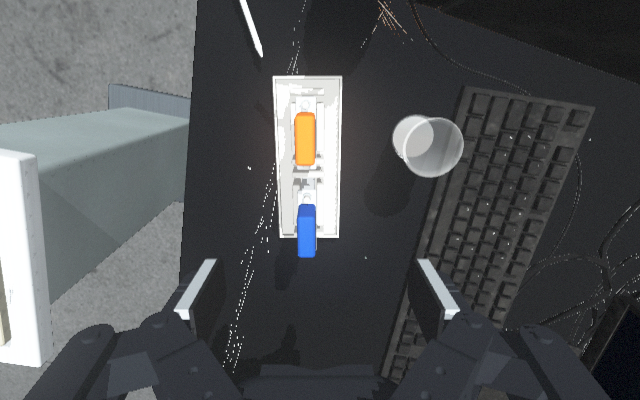

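The blue grip is at (306,230) and the orange one at (304,138). The stand covers x from 274 to 341 px and y from 77 to 238 px, and the beaker is off to the right at (428,146).

```bash
python3 - <<'E'
from h import *
import pickle
c2=pickle.load(open('w2.pkl','rb'));c3=pickle.load(open('w3.pkl','rb'))
for n,b2,b3 in(('B',(323.5,150.5),(306.5,257)),('O',(324,49.5),(304.5,164))):
    p=tri([ray(c2,*b2),ray(c3,*b3)]);print(n,'far top edge',p.round(4),onz(c2,*b2,.112).round(4),onz(c3,*b3,.112).round(4))
    if n=='B':pb=p
    else: po=p
v=po-pb;yaw=np.arctan2(-v[0],v[1]);print('yaw',np.degrees(yaw),'sep',np.hypot(*v[:2]))
# stand corners at .034
S=np.array([onz(c3,u,w,.034) for u,w in((273.5,76.5),(341.5,76.5),(339,238),(281,238))]);print(S.round(4))
for a,b in zip(S,np.roll(S,-1,0)):q=b-a;print(np.linalg.norm(q).round(4),np.degrees(np.arctan2(q[1],q[0])).round(2))
g=pb+.02*np.array([-np.sin(yaw),np.cos(yaw),0]);print('grip centre',g)
im=cv2.imread('pics/w3.png');h=cv2.cvtColor(im,cv2.COLOR_BGR2HSV);m=cv2.inRange(h,*BL)
for r in range(206,258,6):x=np.where(m[r,280:330])[0]+280;print(r,x.min(),x.max(),end='; ')
E
```

```text
B far top edge [0.4921 0.1634 0.1101] [0.4918 0.1638 0.112 ] [0.4921 0.1645 0.112 ]
O far top edge [0.4754 0.2446 0.1013] [0.4758 0.2437 0.112 ] [0.4749 0.2473 0.112 ]
yaw 11.582620854935696 sep 0.08293301998024939
[[0.4311 0.3068 0.034 ]
 [0.4951 0.3195 0.034 ]
 [0.5302 0.1507 0.034 ]
 [0.4655 0.1379 0.034 ]]
0.0653 11.22
0.1724 -78.27
0.0659 -168.86
0.1723 101.54
grip centre [0.48808544 0.18298189 0.11008348]
206 299 314; 212 298 314; 218 297 314; 224 297 314; 230 297 314; 236 297 314; 242 297 315; 248 297 315; 254 297 315;
```

```bash
python3 -c "
from h import *
delta([.488,.183,.081],np.radians(11.4))"
```

```text
rv [ 0.0011  0.0006 -0.0035] d [-0.0424 -0.0079  0.1399] t 3.25
```

```bash
python3 jog.py '[[[0, 0, -0.004], [-0.0424, -0.0079, 0.03], 1], [[0, 0, -0.004], [-0.0424, -0.0079, 0.06], 1], [[0, 0, -0.004], [-0.0424, -0.0079, 0.09], 1], [[0, 0, -0.004], [-0.0424, -0.0079, 0.115], 1], [[0, 0, -0.004], [-0.0424, -0.0079, 0.14], 1], [[0, 0, -0.004], [-0.0424, -0.0079, 0.14], 1], [[0, 0, -0.004], [-0.0424, -0.0079, 0.14], 1]]' 60; python3 jog.py '[[[0, 0, 0], [0, 0, 0], 0], [[0, 0, 0], [0, 0, 0], 0], [[0, 0, 0], [0, 0, 0], 0], [[0, 0, 0], [0, 0, 0], 0], [[0, 0, 0], [0, 0, 0], 0], [[0, 0, 0], [0, 0, 0], 0], [[0, 0, 0], [0, 0, 0], 0], [[0, 0, 0], [0, 0, 0], 0]]' 80;python3 look.py w4
```

```text
clock: 4.12
position: [0.4879, 0.1843, 0.0815]
ee_rot: [0.632, 0.775, 0.001, 0.0]
ft_force: [-0.6, 0.6, -0.3]
grip_width: 0.999
grasp_force: 0.0
clock: 5.12
position: [0.4873, 0.1845, 0.0806]
ee_rot: [0.632, 0.775, 0.0, 0.0]
ft_force: [-0.9, -1.4, 5.0]
grip_width: 0.178
grasp_force: 78.9
B [(3892.0, (316.5, 284.0), (112.0, 39.0), 90.0)]
O [(5558.0, (315.0, 88.5), (123.0, 48.0), 90.0)]
5.175 [0.48731829 0.18455123 0.08059405] [ 0.23  0.35 -0.78  1.87  0.29  1.03 -0.47]
```

```bash
python3 jog.py '[[[0, 0, 0], [0, 0, -0.01], 0], [[0, 0, 0], [0, 0, -0.03], 0], [[0, 0, 0], [0, 0, -0.06], 0], [[0, 0, 0], [0, 0, -0.09], 0], [[0, 0, 0], [0, 0, -0.12], 0], [[0, 0, 0], [0, 0, -0.14], 0], [[0, 0, 0], [0, 0, -0.14], 0], [[0, 0, 0], [0, 0, -0.14], 0], [[0, 0, 0], [0, 0, -0.14], 0]]';python3 look.py w5
python3 -c "
from h import *
delta([.500,-.2116,.22],np.radians(12.6))"
```

```text
clock: 6.3
position: [0.4867, 0.1842, 0.2194]
ee_rot: [0.632, 0.775, -0.001, -0.0]
ft_force: [0.1, 0.1, -1.5]
grip_width: 0.173
grasp_force: 78.3
B [(3921.0, (316.5, 284.0), (112.0, 39.0), 90.0)]
O [(1081.5, (317.0, 85.5), (55.0, 20.0), 90.0)]
6.35 [0.48670528 0.18425617 0.21949315] [ 0.3   0.19 -0.83  1.72  0.15  1.3  -0.36]
rv [-0.0014  0.     -0.0178] d [-0.3905 -0.0665 -0.0004] t 6.35
```

View pics/w5.png

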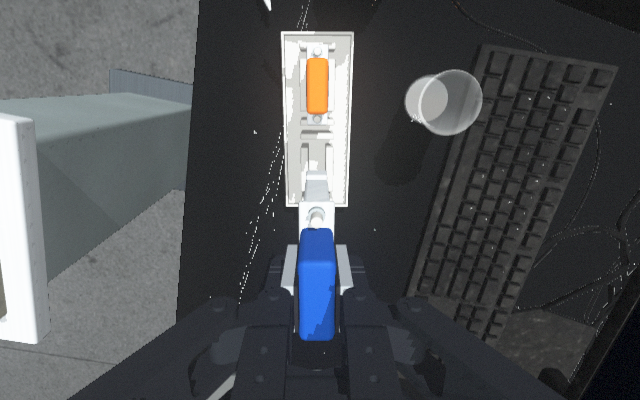

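The cell is gripped and clear of the stand. The blue grip is at (316,284) between the pads and the orange one is undisturbed. Next I move over the port.

```bash
python3 jog.py '[[[0, 0, 0], [-0.04, -0.007, 0], 0], [[0, 0, 0], [-0.1, -0.017, 0], 0], [[0, 0, 0], [-0.16, -0.027, 0], 0], [[0, 0, -0.01], [-0.22, -0.037, 0], 0], [[0, 0, -0.018], [-0.28, -0.048, 0], 0], [[0, 0, -0.018], [-0.34, -0.058, 0], 0], [[0, 0, -0.018], [-0.38, -0.065, 0], 0], [[0, 0, -0.018], [-0.39, -0.0665, 0], 0], [[0, 0, -0.018], [-0.39, -0.0665, 0], 0], [[0, 0, -0.018], [-0.39, -0.0665, 0], 0], [[0, 0, -0.018], [-0.39, -0.0665, 0], 0]]';python3 look.py w6
python3 -c "
from h import *
delta([.500,-.2116,.18],np.radians(12.6));o=pose()[1];print(o['ft_force'],o['torque'])"
```

```text
clock: 7.72
position: [0.5005, -0.2097, 0.2205]
ee_rot: [0.624, 0.781, 0.0, 0.0]
ft_force: [0.4, -0.6, -1.9]
grip_width: 0.174
grasp_force: 78.3
B [(4019.0, (314.6054382324219, 288.13916015625), (41.738731384277344, 121.11685943603516), 1.9414864778518677)]
O []
7.775 [ 0.5004809  -0.20992918  0.2204651 ] [ 0.78  0.2  -0.53  1.67  0.1   1.3   0.46]
rv [0.0002 0.0002 0.0018] d [-0.0015 -0.0008  0.0405] t 7.78
[-0.33560636 -0.06676518 -1.49333736] [-0.03153868 -0.02121063 -0.002876  ]
```

View pics/w6.png

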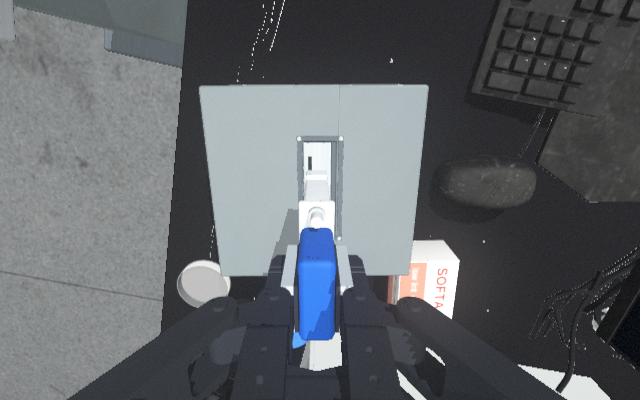

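The cell lines up with the port, and the deck and port edges look parallel to it. The module's centre line is near column 314.6 and the tool's is at 316.4, so I'll shift about 1.2 mm towards −x and descend gently.

```bash
python3 jog.py '[[[0, 0, 0.002], [-0.0015, -0.0012, 0.015], 0], [[0, 0, 0.002], [-0.0015, -0.0012, 0.03], 0], [[0, 0, 0.002], [-0.0015, -0.0012, 0.04], 0], [[0, 0, 0.002], [-0.0015, -0.0012, 0.043], 0], [[0, 0, 0.002], [-0.0015, -0.0012, 0.045], 0], [[0, 0, 0.002], [-0.0015, -0.0012, 0.047], 0], [[0, 0, 0.002], [-0.0015, -0.0012, 0.049], 0], [[0, 0, 0.002], [-0.0015, -0.0012, 0.051], 0], [[0, 0, 0.002], [-0.0015, -0.0012, 0.053], 0], [[0, 0, 0.002], [-0.0015, -0.0012, 0.053], 0]]'
python3 -c "
from h import *
print(pose()[1]['torque'])"
```

```text
clock: 9.02
position: [0.4994, -0.2129, 0.1673]
ee_rot: [0.626, 0.78, -0.0, 0.0]
ft_force: [-0.7, -0.5, 1.5]
grip_width: 0.178
grasp_force: 78.9
[-0.04136204  0.11002682  0.02940627]
```

```bash
python3 jog.py '[[[0, 0, 0], [0, 0, 0.003], 0], [[0, 0, 0], [0, 0, 0.006], 0], [[0, 0, 0], [0, 0, 0.009], 0], [[0, 0, 0], [0, 0, 0.012], 0], [[0, 0, 0], [0, 0, 0.012], 0]]' && python3 jog.py '[[[0, 0, 0], [0, 0, 0.002], 0], [[0, 0, 0], [0, 0, 0.004], 0], [[0, 0, 0], [0, 0, 0.006], 0], [[0, 0, 0], [0, 0, 0.008], 0], [[0, 0, 0], [0, 0, 0.009], 0], [[0, 0, 0], [0, 0, 0.009], 0]]'
python3 -c "
from h import *
print(pose()[1]['torque'])"
```

```text
clock: 9.65
position: [0.4989, -0.2127, 0.1547]
ee_rot: [0.626, 0.78, -0.0, -0.001]
ft_force: [-2.9, -1.5, -2.3]
grip_width: 0.173
grasp_force: 78.2
clock: 10.4
position: [0.4992, -0.2127, 0.1461]
ee_rot: [0.626, 0.78, -0.0, -0.0]
ft_force: [-2.5, -0.4, -2.2]
grip_width: 0.176
grasp_force: 78.3
[-0.20144962  0.73001907  0.00630701]
```

```bash
for i in 1 ; do python3 jog.py '[[[0, 0, 0], [0, 0, 0.001], 0], [[0, 0, 0], [0, 0, 0.002], 0], [[0, 0, 0], [0, 0, 0.003], 0], [[0, 0, 0], [0, 0, 0.004], 0], [[0, 0, 0], [0, 0, 0.004], 0]]'; python3 jog.py '[[[0, 0, 0], [0, 0, 0.001], 0], [[0, 0, 0], [0, 0, 0.001], 0]]'; python3 jog.py '[[[0, 0, 0], [0, 0, 0.001], 0], [[0, 0, 0], [0, 0, 0.001], 0]]';done
python3 -c "
from h import *
print(pose()[1]['torque'])"
```

```text
clock: 11.02
position: [0.4993, -0.2127, 0.1422]
ee_rot: [0.626, 0.78, -0.0, -0.0]
ft_force: [-1.3, -0.7, -2.3]
grip_width: 0.17
grasp_force: 78.4
clock: 11.28
position: [0.4993, -0.2127, 0.1412]
ee_rot: [0.626, 0.78, -0.0, -0.0]
ft_force: [-2.0, -0.2, -2.2]
grip_width: 0.18
grasp_force: 78.4
clock: 11.52
position: [0.4995, -0.2127, 0.1406]
ee_rot: [0.626, 0.78, 0.0, 0.0]
ft_force: [-2.4, 0.9, 1.8]
grip_width: 0.174
grasp_force: 78.9
[-0.07826867  0.85933357  0.04272204]
```

```bash
cat > ft.py <<'E'
from h import *
o=pose()[1];a=[]
for i in range(3):
    viewer.camera('wrist');o=status.get_obs();a.append(np.r_[o['ft_force'],o['torque']])
T=pose()[0];a=np.mean(a,0);print('tool F',(T[:3,:3].T@a[:3]).round(2),'M',(T[:3,:3].T@a[3:]).round(3),'z',T[2,3].round(5),o['clock'])
E
python3 ft.py; python3 jog.py '[[[0, 0, 0], [0, 0, 0.0005], 0], [[0, 0, 0], [0, 0, 0.001], 0], [[0, 0, 0], [0, 0, 0.001], 0]]'; python3 ft.py
```

```text
tool F [ 0.81 -3.79 -2.72] M [ 0.868  0.187 -0.066] z 0.14055 11.675
clock: 12.05
position: [0.4997, -0.2126, 0.1404]
ee_rot: [0.626, 0.78, -0.0, 0.0]
ft_force: [-6.8, 2.7, 12.1]
grip_width: 0.176
grasp_force: 80.3
tool F [  3.17  -5.58 -12.17] M [1.679 0.659 0.08 ] z 0.14047 12.2
```

```bash
sed -i 's/range(3)/range(12)/;s/mean(a,0);/mean(a,0);W=a;/' ft.py; python3 ft.py; python3 jog.py '[[[0, 0, 0], [0, 0, -0.0015], 0], [[0, 0, 0], [0, 0, -0.003], 0], [[0, 0, 0], [0, 0, -0.003], 0]]'; python3 ft.py
```

```text
tool F [  3.47  -5.65 -12.04] M [1.684 0.643 0.051] z 0.14048 12.8
clock: 13.18
position: [0.499, -0.2127, 0.1418]
ee_rot: [0.626, 0.78, -0.0, -0.0]
ft_force: [-3.4, -0.5, -3.8]
grip_width: 0.177
grasp_force: 78.0
tool F [ 0.48 -3.11  3.6 ] M [ 0.943  0.06  -0.075] z 0.14234 13.775
```

The force difference puts the contact about 30 mm towards −tool x, which is the −y end of the foot. The slot therefore lies towards +y, so I'll slide that way under light pressure.

```bash
python3 jog.py '[[[0, 0, 0], [0, 0, 0.0012], 0], [[0, 0, 0], [0, 0, 0.0023], 0], [[0, 0, 0], [0.001, 0, 0.0023], 0], [[0, 0, 0], [0.002, 0, 0.0023], 0], [[0, 0, 0], [0.002, 0, 0.0023], 0]]' | grep -E 'pos|ft'; for i in 1 2 3; do python3 jog.py '[[[0, 0, 0], [0.0005, 0, 0], 0], [[0, 0, 0], [0.001, 0, 0], 0], [[0, 0, 0], [0.001, 0, 0], 0]]' | grep -E 'clo|pos|ft';done
```

```text
position: [0.4993, -0.2113, 0.1404]
ft_force: [-1.2, -3.0, 0.9]
clock: 14.78
position: [0.499, -0.2102, 0.1403]
ft_force: [-1.7, -5.0, 4.0]
clock: 15.15
position: [0.4987, -0.2092, 0.1403]
ft_force: [-0.6, -4.7, 4.3]
clock: 15.52
position: [0.4985, -0.2082, 0.1403]
ft_force: [-1.5, -5.2, 4.8]
```

```bash
for i in 1 2 3; do python3 jog.py '[[[0, 0, 0], [0.0005, 0, 0], 0], [[0, 0, 0], [0.001, 0, 0], 0], [[0, 0, 0], [0.001, 0, 0], 0]]' | grep -E 'clo|pos|ft';done
```

```text
clock: 15.9
position: [0.4982, -0.2072, 0.1403]
ft_force: [-1.2, -5.0, 4.1]
clock: 16.27
position: [0.498, -0.2062, 0.1402]
ft_force: [-1.9, -5.3, 3.6]
clock: 16.65
position: [0.4977, -0.205, 0.1401]
ft_force: [-1.7, -4.0, 3.1]
```

```bash
for i in 1 2 3; do python3 jog.py '[[[0, 0, 0], [0.0005, 0, 0], 0], [[0, 0, 0], [0.001, 0, 0], 0], [[0, 0, 0], [0.001, 0, 0], 0]]' | grep -E 'clo|pos|ft';done; python3 ft.py
```

```text
clock: 17.02
position: [0.4969, -0.2032, 0.1393]
ft_force: [-2.7, -1.0, -2.6]
clock: 17.4
position: [0.4969, -0.203, 0.1398]
ft_force: [-3.1, -0.9, -4.4]
clock: 17.77
position: [0.4969, -0.2025, 0.14]
ft_force: [-3.1, -4.2, -4.1]
tool F [-3.09 -3.86  4.23] M [ 1.103 -1.013 -0.091] z 0.14005 18.375
```

```bash
python3 jog.py '[[[0, 0, 0], [-0.0015, 0, 0], 0], [[0, 0, 0], [-0.0015, 0, 0.001], 0], [[0, 0, 0], [-0.0015, 0, 0.002], 0], [[0, 0, 0], [-0.0015, 0, 0.003], 0], [[0, 0, 0], [-0.0015, 0, 0.003], 0]]' | grep -E 'clo|pos|ft'; python3 ft.py
```

```text
clock: 19.0
position: [0.4974, -0.2034, 0.137]
ft_force: [-2.4, -0.4, -0.8]
tool F [ 0.31 -1.91  1.1 ] M [ 0.575  0.087 -0.058] z 0.137 19.6
```

Lateral force has dropped to near zero and the cell is sinking, so it's in the slot. I'll carry on down.

```bash
python3 jog.py '[[[0, 0, 0], [0, 0, 0.001], 0], [[0, 0, 0], [0, 0, 0.002], 0], [[0, 0, 0], [0, 0, 0.003], 0], [[0, 0, 0], [0, 0, 0.004], 0], [[0, 0, 0], [0, 0, 0.004], 0]]' | grep -E 'clo|pos|ft'; python3 jog.py '[[[0, 0, 0], [0, 0, 0.001], 0], [[0, 0, 0], [0, 0, 0.002], 0], [[0, 0, 0], [0, 0, 0.002], 0]]' | grep -E 'clo|pos|ft'
```

```text
clock: 20.23
position: [0.4973, -0.2035, 0.1329]
ft_force: [-2.1, -1.1, -2.5]
clock: 20.6
position: [0.4977, -0.2039, 0.1313]
ft_force: [-0.7, -1.3, 2.7]
```

```bash
for i in 1 2 3; do python3 jog.py '[[[0, 0, 0], [0, 0, 0.0005], 0], [[0, 0, 0], [0, 0, 0.001], 0], [[0, 0, 0], [0, 0, 0.001], 0]]' | grep -E 'clo|pos|ft';done
```

```text
clock: 20.98
position: [0.4975, -0.2038, 0.13]
ft_force: [-0.3, -4.8, 1.2]
clock: 21.35
position: [0.4972, -0.2037, 0.1288]
ft_force: [0.9, -5.3, -0.2]
clock: 21.72
position: [0.4971, -0.2037, 0.1277]
ft_force: [-0.0, -4.9, -0.7]
```

```bash
python3 jog.py '[[[0, 0, 0], [0, 0, 0.001], 0], [[0, 0, 0], [0, 0, 0.002], 0], [[0, 0, 0], [0, 0, 0.003], 0], [[0, 0, 0], [0, 0, 0.004], 0], [[0, 0, 0], [0, 0, 0.005], 0], [[0, 0, 0], [0, 0, 0.005], 0]]' | grep -E 'clo|pos|ft';python3 jog.py '[[[0, 0, 0], [0, 0, 0.001], 0], [[0, 0, 0], [0, 0, 0.002], 0], [[0, 0, 0], [0, 0, 0.003], 0], [[0, 0, 0], [0, 0, 0.004], 0], [[0, 0, 0], [0, 0, 0.005], 0], [[0, 0, 0], [0, 0, 0.005], 0]]' | grep -E 'clo|pos|ft'
```

```text
clock: 22.48
position: [0.497, -0.2036, 0.1226]
ft_force: [0.4, -5.7, -2.5]
clock: 23.22
position: [0.497, -0.2037, 0.1176]
ft_force: [0.6, -5.6, -0.6]
```

```bash
for i in 1 2; do python3 jog.py '[[[0, 0, 0], [0, 0, 0.001], 0], [[0, 0, 0], [0, 0, 0.002], 0], [[0, 0, 0], [0, 0, 0.002], 0]]' | grep -E 'clo|pos|ft';done
```

```text
clock: 23.6
position: [0.497, -0.2037, 0.1155]
ft_force: [-0.1, -5.6, -1.5]
clock: 23.98
position: [0.4968, -0.2035, 0.1133]
ft_force: [0.3, -5.3, -5.4]
```

```bash
for i in 1 2 3; do python3 jog.py '[[[0, 0, 0], [0, 0, 0.0005], 0], [[0, 0, 0], [0, 0, 0.001], 0], [[0, 0, 0], [0, 0, 0.001], 0]]' | grep -E 'clo|pos|ft';done
```

```text
clock: 24.35
position: [0.4969, -0.2033, 0.1126]
ft_force: [-2.0, -5.3, -4.9]
clock: 24.72
position: [0.4973, -0.2033, 0.1119]
ft_force: [-0.9, -3.5, -4.5]
clock: 25.1
position: [0.4974, -0.2032, 0.111]
ft_force: [-0.8, -2.7, -4.1]
```

```bash
for i in 1 2 3; do python3 jog.py '[[[0, 0, 0], [0, 0, 0.0003], 0], [[0, 0, 0], [0, 0, 0.0006], 0], [[0, 0, 0], [0, 0, 0.0006], 0]]' | grep -E 'clo|pos|ft';done
```

```text
clock: 25.48
position: [0.4975, -0.2033, 0.1106]
ft_force: [-2.1, -2.6, 0.2]
clock: 25.85
position: [0.4976, -0.2033, 0.1106]
ft_force: [-4.9, -1.0, 7.4]
clock: 26.22
position: [0.4977, -0.2034, 0.1106]
ft_force: [-7.7, -0.8, 13.4]
```

The cell rests on the floor at TCP z = 0.1106, where it was predicted to be. I'll ease off, open and back out.

```bash
python3 jog.py '[[[0, 0, 0], [0, 0, -0.001], 0], [[0, 0, 0], [0, 0, -0.001], 0], [[0, 0, 0], [0, 0, -0.001], 0.3], [[0, 0, 0], [0, 0, -0.001], 0.6], [[0, 0, 0], [0, 0, -0.001], 0.8], [[0, 0, 0], [0, 0, -0.001], 0.8], [[0, 0, 0], [0, 0, -0.001], 0.8]]' ; python3 jog.py '[[[0, 0, 0], [0, 0, -0.015], 0.8], [[0, 0, 0], [0, 0, -0.04], 0.8], [[0, 0, 0], [0, 0, -0.08], 0.8], [[0, 0, 0], [0, 0, -0.12], 0.8], [[0, 0, 0], [0, 0, -0.14], 0.8], [[0, 0, 0], [0, 0, -0.14], 0.8], [[0, 0, 0], [0, 0, -0.14], 0.8]]'; python3 look.py w7; python3 -c "
from h import *
cv2.imwrite('pics/s7.png',cv2.resize(viewer.camera('scene')[150:260,270:420],None,fx=4,fy=4))
cw=cam('wrist');b=max(blobs(cv2.imread('pics/w7.png'),*BL,amin=200));print(b,onz(cw,*b[1],.142),onz(cw,b[1][0],b[1][1]+b[2][0]/2,.142))"
```

```text
clock: 27.1
position: [0.4974, -0.2034, 0.1102]
ee_rot: [0.626, 0.78, 0.0, 0.0]
ft_force: [0.3, 0.5, -0.3]
grip_width: 0.796
grasp_force: 0.0
clock: 27.98
position: [0.497, -0.2033, 0.2497]
ee_rot: [0.626, 0.78, -0.0, -0.0]
ft_force: [-0.9, 0.3, 0.0]
grip_width: 0.801
grasp_force: 0.0
B [(1067.0, (294.0, 316.5), (35.0, 38.0), 90.0), (925.5, (312.0, 189.5), (53.0, 18.0), 90.0)]
O []
28.025 [ 0.49685057 -0.20330067  0.24935508] [ 0.78  0.17 -0.53  1.64  0.09  1.35  0.45]
(1067.0, (294.0, 316.5), (35.0, 38.0), 90.0) [ 0.50412414 -0.32854684  0.142     ] [ 0.50813189 -0.34875803  0.142     ]
```

View pics/w7.png

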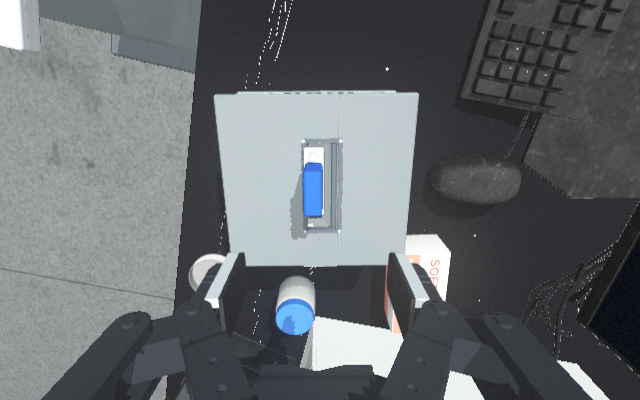

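View pics/s7.png

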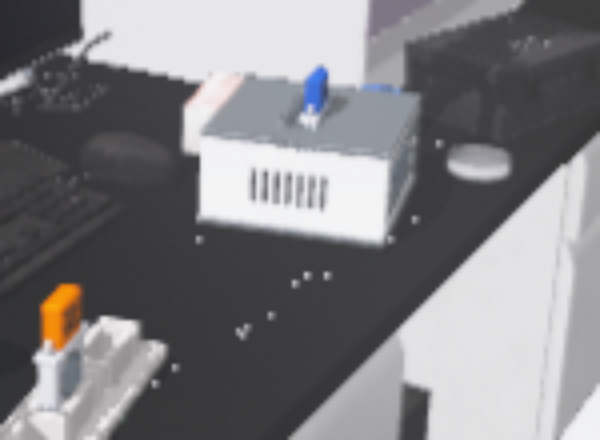

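The wrist view shows the cell in the port, with its blue grip at (312,190). The scene view shows it upright and sunk in to the shoulder, with the orange spare still in the stand. Handing in now.

```bash
python3 -c "
from workcell import manip, viewer, status
print(manip.hand_in())"
```

```text
the job is handed in; nothing more can be done
None
```

The blue-handled cell is pressed home past its ball catch in the module's socket and released. The orange spare looks undisturbed in the stand and I saw no bystander moved. I handed the job in at about 28 s, and the hand-in returned no verdict.

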